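# Put the food processor back together: blade on the shaft, lid locked

## Robot

A 6-joint arm with a two-finger parallel gripper is mounted at the origin on a cart in front of the work surface, level with it; the furniture and walls round the work are solid. World frame = base frame: x ahead of the robot, y to its left, z up, the work surface at z = 0. Lengths are in m, angles in rad, forces in N, time in s.
With the tool pointing down it reaches from about 0.225 to 0.875 m from the base axis. Payload 3.4 kg.
Tool frame: the origin (TCP) lies at the very end of the fingers, on their centre line; the grasp point (between the pads) lies 19 mm behind it; z points along the fingers, y is the line along which they close (so a half turn about z gives the same grasp; the last joint's range is limited). The gripper opens to 85 mm and grips with 20 to 120 N. Pads are 22 mm wide; open, the fingers measure 114 mm over their backs; the gripper's body (76 mm by 85 mm) begins 54 mm behind the grasp point. The pads swing forward as they close: fully open they stand 13 mm farther back than shut.
Start: joints at [1.097, 0.276, 1.505, -0, 1.361, -0.121], TCP at [0.199, 0.54, 0.193] pointing down, gripper open.
Joint ranges: [-2.89, 2.89], [-0.75, 2.08], [0.22, 2.7], [-1.18, 4.32], [0.11, 2.71], [-2.7, 2.7]. Speed limits (rad/s): [2.57, 2.57, 3.14, 3.14, 3.14, 3.14].

## Interface

Orientations are given as a unit quaternion [w, x, y, z].
In Python, from rig import get_state, optics, sign_off gives the robot as it stands.
- The arm moves only by the tool send_rows, never from a script. Its argument "increments" is a list of rows, each an object with "gripper": the gripper's target within -1 to 1 (shut at 1, half-way at 0, fully open at -1); "linear": the shift along the world's x, y, z in m, a list of three; "delta_rot": the turn, a rotation vector about the world's x, y, z in rad, a list of three. In form: [{"gripper": gripper, "linear": [dx, dy, dz], "delta_rot": [rx, ry, rz]}, ...]. A call has 1 to 8 rows; each row is the pose to reach, as a shift and turn from the pose commanded when the call began; what a row does not reach only later rows make up. A row lasts 1/10 s, in which the tool goes at most 50 mm and 8.59 degrees, less where a joint would pass 70% of its speed; a pose out of reach is approached as far as the arm can. A call with a gripper value outside its range is refused whole. The fingers move at their own pace and stop on an object; "newtons" is the grip in N (left out, the last holds). Time passes only in rows, so rows that repeat a pose let the fingers close. It gives the time, the measured TCP pose, the force, the opening and the grip force at its end, in the units of the state.
- get_state(): the state, without advancing time (a new reading comes with each control period).
- optics.get_image(name): name is "scene" or "top"; returns a dict with "pixels" (480x640x3 uint8, blue, green, red), "K" (3x3 intrinsics, pixels), "k1" (the pictures are not rectified: a ray, as slopes to the right and down, at radius r is drawn at 1 + k1 r^2 times it, then the intrinsics apply), "rvec" (rotation vector, rad) and "tvec" (3), from world to camera coordinates, as OpenCV has them. Camera axes: x right, y down, z forward; pixel columns grow to the right and rows downward; lengths in m; the calibration is good to about 2 mm. A picture is of the moment at which its call begins. There is no depth.
- sign_off(): hands the job in; it is judged then, once.
The state is a dict: "clock": time; "qpos": joint angles; "qd": joint speeds; "effort": joint torques, N m; "position": TCP position; "ee_rot": TCP orientation; "contact_force": force on the tool from outside, world axes, zero at the start; "moment": the same for the moment, N m; "width": finger opening in m; "gripper_force": force on a finger pad.
Only numpy, scipy, OpenCV 4.12 (cv2) and the standard library are available. Lean on these libraries where they do the work, as an engineer would, in place of code of your own. Each camera call takes 0.05 s, during which the arm holds its last target. There are 200 camera calls.

## Task

Put the food processor back together after washing: set the chopping blade all the way down on the square drive shaft in the bowl, then take the lid from the sloping drainer, lower its two lugs through the slots in the bowl's collar and turn it clockwise until it is locked against its stop. Leave the other things on the worktop where they stand.

Things in the scene. Friction and masses are not known exactly. Their poses are not given: they have to be found in the camera images.
- processor: Food processor, fixed: grey motor base 190 x 200 mm, 70 mm high, panel and the bowl's D handle in front (-x); on it a round steel bowl, 136 mm inside, floor at z 78 mm, with a collar 182 mm across, its top at z 187 mm. Origin: centre of the underside; x front to back, z up. Bowl, shaft and collar are centred on z. The lid is locked when its x axis lies along this x axis, either way round.
- lid_seat (a point): Centre of the collar's ledge, 172 mm above the worktop; the lid's origin comes here. Over the ledge a lip (9 to 15 mm above it, opening 152 mm across) covers a groove 173 mm across, but for two slots 36 degrees wide, middles at +80 and -100 degrees from the processor's x (anticlockwise from above). From a slot a lug slides under the lip only clockwise, 80 degrees, to a solid stop.
- drive (a joint): Turn (rad) of the square drive shaft, anticlockwise from above; at 0 its flats face the processor's x and y. Turns stiffly (0.06 N m) and stays put. Steel, 18 x 18 mm, 54 mm high above its round boss, the top 10 mm tapering to 13 x 13 mm.
- shaft_tip (a point): Centre of the top end of the drive shaft, 138 mm above the worktop, 49 mm below the top of the collar.
- hub_seat (a point): Centre of the top of the round boss from which the shaft rises, 84 mm above the worktop: the blade's origin comes here when it is fully down.
- blade: Chopping blade, about 160 g, standing upright: grey hub 80 mm high, 34 x 34 mm square (its lowest 36 mm a round barrel, 51 mm), and two curved steel blades 8 to 28 mm above its foot, reaching 61 mm from the axis. Origin: centre of the hub's underside, z up; the hub's faces look along x and y. From below a square bore 20 x 20 mm, 62 mm deep, parallel to the faces; any quarter turn fits. Hold it by the square upper 44 mm.
- lid: White lid, about 200 g: disc 147 mm across, dome 27 mm high; two lugs on its edge at +x and -x (26 degrees wide, 7 mm thick, flush below, out to 84 mm); bar handle along x, 110 mm long, 24 mm wide, from 42 to 64 mm above the underside, open below for 34 mm either side of the middle. Origin: centre of the underside, z out of the top. At the start z leans 35 degrees to the drainer's front, x across it to its +y side.
- drainer: Sloping wire drainer, fixed, 160 mm wide (y), about 170 mm long, 125 mm high at the back; origin on the worktop, x from its low front (robot's side) to its high back. Bars rise at 35 degrees; two pins 26 mm high at the low end hold the lid's edge.
- onion: A brown onion, 70 x 71 x 77 mm, near the front edge of the worktop; origin at the centre of its underside. To be left alone.
- garlic: A bulb of garlic, 60 mm, on the chopping board; origin at the centre of its underside. To be left alone.
- lemon: A lemon, 70 x 58 x 56 mm, on the worktop at the right; origin at the centre of its underside. To be left alone.
- cup_a: A white espresso cup, 65 x 93 x 54 mm, on the left; origin at the centre of its underside. To be left alone.
- tin_small: A small tin, 57 mm across, 72 mm high, on the left; origin at the centre of its underside. To be left alone.
- jar: A jar with a yellow cap, 68 mm across, 131 mm high, at the back; origin at the centre of its underside. To be left alone.
Not all that is in view belongs to the job. There is more than one size of the lid; the one meant has the size given above.

How it is judged:
By the outcome, as a careful person would: the job done as asked, in the order asked, and still so for the second after the job is handed in, with the robot touching nothing.
It also fails if it takes over 61 s, if anything falls off the work surface, if the arm or the gripper's body presses on something with over 40 N, if the wrist force passes 120 N, or if a joint passes its speed limit or range.

## Working session

There is one attempt and no reset: what is moved stays moved. The work goes in short steps, Python scripts to look and compute and a tool call to move; the robot and the scene stay as the last step left them, time stands still between calls to the robot, and variables do not carry over. Pictures are saved under pics/ and viewed, at most 10 in all, crops included, and the job is handed in when it is done.

Besides the shell and the picture viewer there is one more tool, called after "Request:" by a JSON object that holds its "fn" and its "kwargs". send_rows: Moves the arm, as the interface text tells. Its arguments: {"type":"object","properties":{"increments":{"type":"array"},"newtons":{"type":"number"}},"required":["increments"]}

```bash
mkdir -p pics; cat > h.py <<'E'
import numpy as np, cv2
from rig import get_state, optics, sign_off
from scipy.spatial.transform import Rotation as R
def cam(n):
    d=optics.get_image(n); d['R']=cv2.Rodrigues(np.array(d['rvec'],float))[0]; d['t']=np.array(d['tvec'],float).ravel(); d['K']=np.array(d['K'],float); return d
def rays(d,uv):
    uv=np.atleast_2d(np.array(uv,float)); K=d['K']
    p=cv2.undistortPoints(uv.reshape(-1,1,2),K,np.array([d['k1'],0,0,0,0.])).reshape(-1,2)
    v=np.c_[p,np.ones(len(p))]@d['R']; return -d['R'].T@d['t'], v/np.linalg.norm(v,axis=1)[:,None]
def onz(d,uv,z):
    o,v=rays(d,uv); return o+v*((z-o[2])/v[:,2])[:,None]
def proj(d,P):
    return cv2.projectPoints(np.array(P,float).reshape(-1,1,3),cv2.Rodrigues(d['R'])[0],d['t'],d['K'],np.array([d['k1'],0,0,0,0.]))[0].reshape(-1,2)
def tri(d1,p1,d2,p2):
    o1,v1=rays(d1,p1);o2,v2=rays(d2,p2);v1=v1[0];v2=v2[0]
    s=np.linalg.lstsq(np.c_[v1,-v2],o2-o1,rcond=None)[0]
    a=o1+v1*s[0];b=o2+v2*s[1]; return (a+b)/2,np.linalg.norm(a-b)
E
python3 - <<'E'
from h import *
for n in('scene','top'):
    d=cam(n); cv2.imwrite(f'pics/{n}0.png',d['pixels']); print(n,d['K'].tolist(),d['k1'],-d['R'].T@d['t'],d['R'][2])
print(get_state())
E
```

```text
scene [[509.65662411562516, 0.0, 315.26794110658517], [0.0, 509.65662411562516, 233.72146022798754], [0.0, 0.0, 1.0]] 0.02938495781283483 [-0.35642471 -1.05630986  1.06146471] [ 0.54021658  0.62211423 -0.56669209]
top [[447.4004465622885, 0.0, 326.76875094529265], [0.0, 447.4004465622885, 233.06837588423485], [0.0, 0.0, 1.0]] 0.03406969606498516 [ 0.33723417 -0.02596933  1.53052643] [ 1.38115177e-01  5.06759169e-04 -9.90416044e-01]
{'clock': 0.1, 'qpos': array([ 1.09702614e+00,  2.76553358e-01,  1.50602252e+00,  1.63900868e-05,
        1.36070987e+00, -1.20990730e-01]), 'qd': array([ 0.00042253, -0.00155551, -0.00329215,  0.00094356, -0.00103737,
       -0.000668  ]), 'effort': array([ 4.13842827e-04, -4.17700338e+01, -2.46402258e+01, -1.67766902e-04,
        5.95004938e-03, -1.88386889e-05]), 'position': array([0.19841068, 0.53910377, 0.19190758]), 'ee_rot': array([-2.55715086e-04,  1.75478099e-01,  9.84482971e-01, -8.07045127e-04]), 'contact_force': array([-0.10381433, -0.08767949, -0.11101885]), 'moment': array([ 0.06172551, -0.00081971,  0.06548252]), 'gripper_force': 0.0, 'width': 0.08555605643185207}
```

View pics/scene0.png

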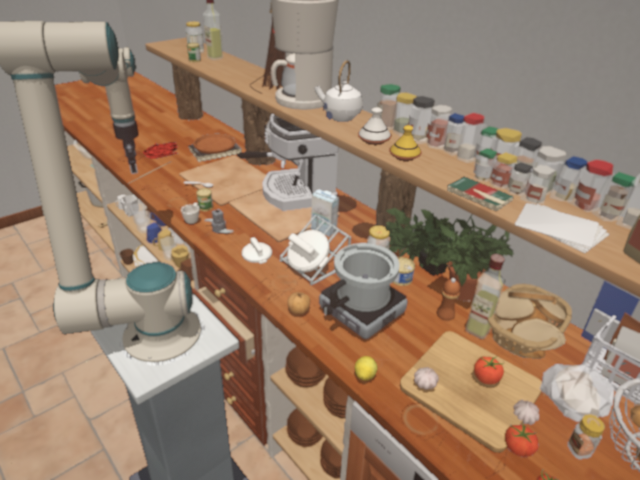

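View pics/top0.png

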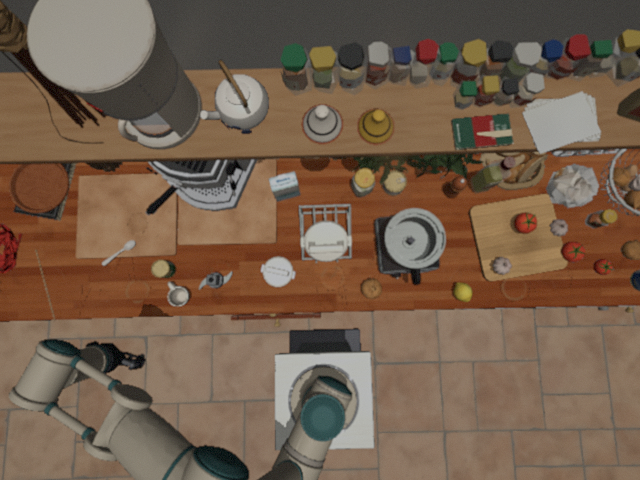

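The scene view shows the drainer and lid at about (310,245), the processor at (365,280) and the blade at (218,222). In the top view the lid is at (326,240), the processor at (413,240), the blade at (215,280), and a smaller decoy lid at (278,271).

```bash
python3 - <<'E'
from h import *
d=cv2.imread('pics/top0.png'); s=cv2.imread('pics/scene0.png')
A=cv2.resize(d[195:300,190:350],(800,525),interpolation=cv2.INTER_CUBIC)
cv2.imwrite('pics/ct.png',A)
B=cv2.resize(d[195:295,365:465],(400,400),interpolation=cv2.INTER_CUBIC)
C=cv2.resize(s[205:275,280:380],(400,280),interpolation=cv2.INTER_CUBIC)
D=cv2.resize(s[240:330,315:415],(400,360),interpolation=cv2.INTER_CUBIC)
E_=cv2.resize(s[195:245,180:250],(400,286),interpolation=cv2.INTER_CUBIC)
o=np.zeros((600,800,3),np.uint8); o[:240,:400]=B[:240]*0
B=cv2.resize(B,(300,300)); o[:300,:300]=B; o[:280,400:]=C; o[300:586,:400]=E_; o[285:600,400:]=D[:315]
cv2.imwrite('pics/cm.png',o)
E
```

```text
(no output)
```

View pics/ct.png

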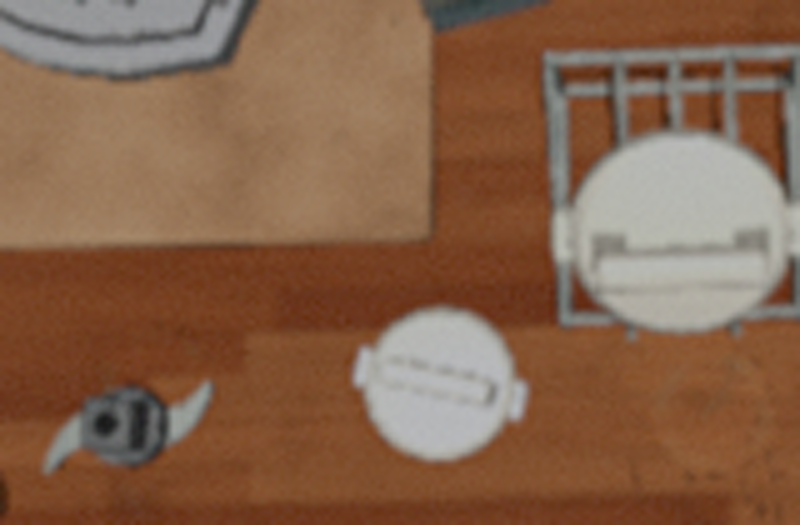

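View pics/cm.png

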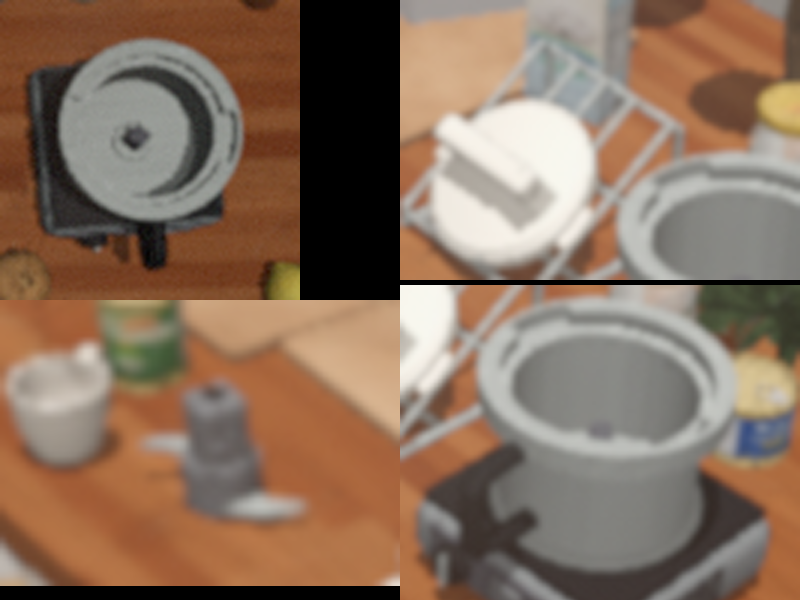

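The crops show the lid handle's top face from about (309,250) to (344,248) in the top view, at a tilt of about 2.5°. The processor's shaft looks like a diamond near (409,241). The blade hub is square, with its top near (214,280). Next I'll make metric rectified views.

```bash
python3 - <<'E'
from h import *
d=cam('top'); s=cam('scene'); img=d['pixels']; hsv=cv2.cvtColor(img,cv2.COLOR_BGR2HSV)
# collar: grey (low sat) mask -> outer contour on z=.187
for z,c0,name in((.187,(415,238),'collar'),):
    m=((hsv[...,1]<60)&(hsv[...,2]>75)).astype(np.uint8); m2=np.zeros_like(m); cv2.circle(m2,c0,36,1,-1); m&=m2
    c=max(cv2.findContours(m,cv2.RETR_EXTERNAL,cv2.CHAIN_APPROX_NONE)[0],key=cv2.contourArea).reshape(-1,2).astype(float)
    h=cv2.convexHull(c.astype(np.float32)).reshape(-1,2)
    P=onz(d,h,z)[:,:2]; (x,y),r=cv2.minEnclosingCircle(P.astype(np.float32)); 
    A=np.c_[2*P,np.ones(len(P))]; q=np.linalg.lstsq(A,(P**2).sum(1),rcond=None)[0]; print(name,x,y,r,'lsq',q[:2],np.sqrt(q[2]+q[0]**2+q[1]**2))
    C=q[:2]
    ms=cv2.cvtColor(s['pixels'],cv2.COLOR_BGR2HSV)
print('shaft',onz(d,[(409.3,240.7)],.138),'hubtop',onz(d,[(190+118/5,195+425/5)],.08))
for nm,a,b in(('hL',(309.4,250),(293.7,237.5)),('hR',(344.4,248.4),(313,250)),('lugR',(348.6,241.4),(323.7,262))):
    print(nm,tri(d,a,s,b))
def rect(z,c,half,n):
    g=np.linspace(half,-half,n); X,Y=np.meshgrid(g+c[0],g+c[1],indexing='ij')
    uv=proj(d,np.c_[X.ravel(),Y.ravel(),np.full(X.size,z)]).astype(np.float32)
    return cv2.remap(img,uv[:,0].reshape(n,n),uv[:,1].reshape(n,n),cv2.INTER_CUBIC)
hub=onz(d,[(213.6,280)],.08)[0]; sh=onz(d,[(409.3,240.7)],.138)[0]
o=np.zeros((600,800,3),np.uint8); o[:500,:500]=rect(.187,C,.125,500); o[:300,500:]=rect(.138,sh,.03,300); o[300:,500:]=rect(.08,hub,.045,300)
for q in (o[:300,500:],o[300:,500:]):
    q[:]=cv2.normalize(q,None,0,255,cv2.NORM_MINMAX)
for cx,cy in((250,250),(650,150),(650,450)): cv2.circle(o,(cx,cy),2,(0,0,255),-1)
cv2.imwrite('pics/rect.png',o)
E
```

```text
collar 0.4968704581260681 -0.2936870753765106 0.10014566034078598 lsq [ 0.50018669 -0.29176916] 0.09419995603233741
shaft [[ 0.50087148 -0.28284858  0.138     ]] hubtop [[0.39601178 0.34295438 0.08      ]]
hL (array([0.48692383, 0.02930576, 0.09949389]), np.float64(0.008914789733570898))
hR (array([ 0.48402661, -0.07999181,  0.11329447]), np.float64(0.0004776079097438242))
lugR (array([ 0.51346448, -0.09742349,  0.0619332 ]), np.float64(0.002533245153331231))
```

View pics/rect.png

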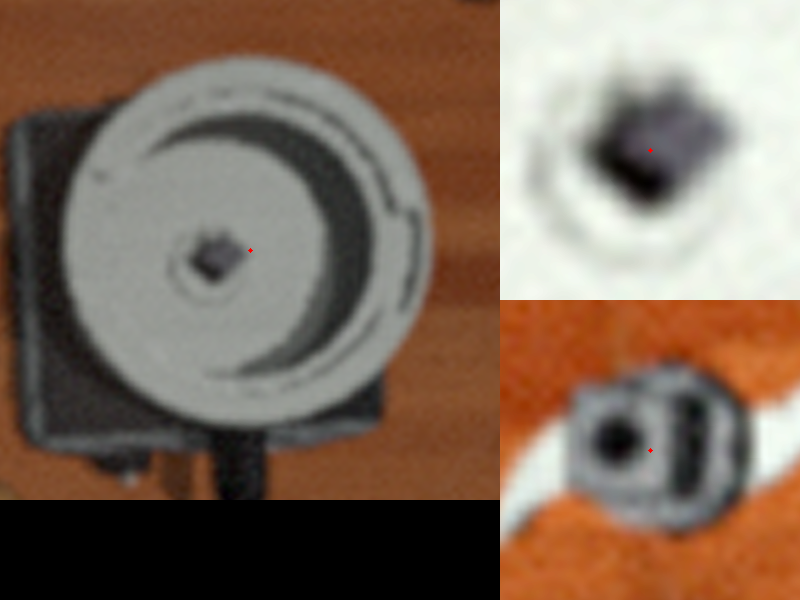

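The rectified view gives these estimates:
- **Collar:** centre about (0.504, -0.291), which agrees with the shaft tip at (0.505, -0.289).
- **Slot:** at about -96°, so the processor's yaw is about +4°.
- **Shaft:** turned about 42°, modulo 90.
- **Hub:** at about (0.399, 0.350), square to the world axes.

I'll move over the blade now.

Request:
{"fn": "send_rows", "kwargs": {"increments": [{"gripper": -1,"linear": [0.201,-0.189,0.0],"delta_rot": [0,0,0.352]},{"gripper": -1,"linear": [0.201,-0.189,0.0],"delta_rot": [0,0,0.352]},{"gripper": -1,"linear": [0.201,-0.189,0.0],"delta_rot": [0,0,0.352]},{"gripper": -1,"linear": [0.201,-0.189,0.0],"delta_rot": [0,0,0.352]},{"gripper": -1,"linear": [0.201,-0.189,0.0],"delta_rot": [0,0,0.352]},{"gripper": -1,"linear": [0.201,-0.189,0.0],"delta_rot": [0,0,0.352]},{"gripper": -1,"linear": [0.201,-0.189,-0.05],"delta_rot": [0,0,0.352]},{"gripper": -1,"linear": [0.201,-0.189,-0.05],"delta_rot": [0,0,0.352]}]}}

```text
clock: 1.0
position: [0.3958, 0.3465, 0.1374]
ee_rot: [-0.006, 0.002, 1.0, -0.004]
contact_force: [-1.4, -1.2, -1.0]
width: 0.0853
gripper_force: 0.0
```

```bash
python3 - <<'E'
from h import *
d=cam('top'); s=cam('scene')
A=cv2.resize(d['pixels'][240:320,180:260],(400,400),interpolation=cv2.INTER_CUBIC)
B=cv2.resize(s['pixels'][180:245,180:245],(400,400),interpolation=cv2.INTER_CUBIC)
cv2.imwrite('pics/g1.png',np.hstack([A,B])); st=get_state(); print(st['position'],R.from_quat(np.roll(st['ee_rot'],-1)).as_matrix()[:,1])
E
```

```text
[0.39899931 0.35026081 0.14235326] [ 9.51307478e-04  9.99998893e-01 -1.14385967e-03]
```

View pics/g1.png

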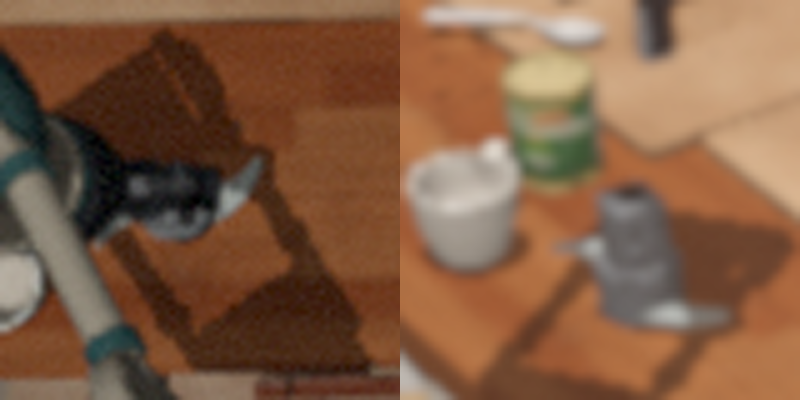

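The scene crop shows the hub's top hole at about px (217.5, 211) and a fingertip at about (221.5, 188). I'll cross-check the hub position from both views.

```bash
python3 - <<'E'
from h import *
s=cam('scene')
print(onz(s,[(217.5,210.9)],.08), proj(s,[[.399,.350,.08],[.399,.350,.142]]), get_state()['position'])
m=cv2.cvtColor(s['pixels'],cv2.COLOR_BGR2HSV)
E
```

```text
[[0.39618125 0.35064056 0.08      ]] [[218.27364472 210.71832416]
 [216.74831439 195.82228916]] [0.40005788 0.35139488 0.1437416 ]
```

Request:
{"fn": "send_rows", "kwargs": {"increments": [{"gripper": -1,"linear": [-0.002,-0.001,-0.05],"delta_rot": [0,0,0]},{"gripper": -1,"linear": [-0.002,-0.001,-0.1],"delta_rot": [0,0,0]},{"gripper": -1,"linear": [-0.002,-0.001,-0.1],"delta_rot": [0,0,0]},{"gripper": 1,"linear": [-0.002,-0.001,-0.1],"delta_rot": [0,0,0]},{"gripper": 1,"linear": [-0.002,-0.001,-0.1],"delta_rot": [0,0,0]},{"gripper": 1,"linear": [-0.002,-0.001,-0.1],"delta_rot": [0,0,0]},{"gripper": 1,"linear": [-0.002,-0.001,-0.1],"delta_rot": [0,0,0]},{"gripper": 1,"linear": [-0.002,-0.001,-0.1],"delta_rot": [0,0,0]}], "newtons": 60}}

```text
clock: 1.95
position: [0.3984, 0.3501, 0.044]
ee_rot: [0.001, 0.0, 1.0, 0.001]
contact_force: [-0.0, 0.3, 0.1]
width: 0.0128
gripper_force: 0.0
```

Request:
{"fn": "send_rows", "kwargs": {"increments": [{"gripper": 1,"linear": [0,0,0],"delta_rot": [0,0,0]}]}}

```text
clock: 2.05
position: [0.398, 0.3497, 0.0433]
ee_rot: [0.0, 0.0, 1.0, 0.0]
contact_force: [0.1, 0.9, 0.5]
width: 0.0003
gripper_force: 0.0
```

```bash
python3 - <<'E'
from h import *
d=cam('top'); s=cam('scene')
A=cv2.resize(d['pixels'][240:320,180:260],(400,400),interpolation=cv2.INTER_CUBIC)
B=cv2.resize(s['pixels'][180:245,180:245],(400,400),interpolation=cv2.INTER_CUBIC)
cv2.imwrite('pics/g2.png',np.hstack([A,B])); st=get_state(); print(st['position'],st['width'],st['gripper_force'])
E
```

```text
[0.39774937 0.34960167 0.04292092] -8.126991306387873e-05 0.0
```

View pics/g2.png

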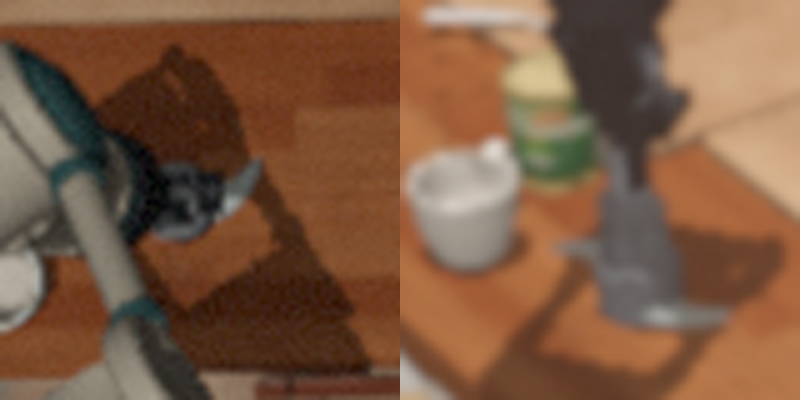

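The fingers shut on nothing. In the scene view they pass behind the hub, with the hub's top edge at about (631,190) in the crop. I'll compare the projected finger positions with what the pictures show.

```bash
python3 - <<'E'
from h import *
d=cam('top'); s=cam('scene')
P=[[.399,.307,.155],[.399,.393,.155],[.398,.35,.043],[.398,.35,.08],[.398,.35,0],[.398,.35,.1],[.398,.3245,.036],[.3725,.35,.036]]
for n,c in(('s',s),('t',d)): print(n,proj(c,P).round(1).tolist())
# tip of each steel blade etc: barrel/hub silhouettes in scene in original image
im=cv2.imread('pics/scene0.png'); hs=cv2.cvtColor(im,cv2.COLOR_BGR2HSV)
m=(hs[...,1]<60)[205:240,205:240]
for r in range(0,35): print(205+r,''.join('#' if v else '.' for v in m[r]))
im=cv2.imread('pics/top0.png'); hs=cv2.cvtColor(im,cv2.COLOR_BGR2HSV)
m=(hs[...,1]<60)[265:298,192:240]
for r in range(0,33): print(265+r,''.join('#' if v else '.' for v in m[r]))
E
```

```text
s [[222.9, 197.5], [210.1, 187.9], [218.9, 219.4], [218.0, 210.8], [219.9, 229.2], [217.5, 206.1], [222.8, 224.1], [213.0, 223.4]]
t [[219.2, 277.9], [190.9, 278.6], [214.3, 279.8], [211.4, 279.4], [217.5, 280.3], [209.8, 279.2], [222.6, 279.7], [214.8, 287.6]]
205 ...................................
206 ...................................
207 ...................................
208 ...................................
209 ...................................
210 .............##....................
211 ........#########..................
212 .......##########..................
213 ........##########.................
214 ........##########.................
215 ........#########..................
216 ........#########..................
217 ........##########.................
218 ........##########.................
219 .#################.................
220 .##################................
221 .....##############................
222 .......#############...............
223 .......#############...............
224 .......#############...............
225 .......#############..............
[... 1610 characters left out ...]
...........
285 ........####.....############...................
286 ........###.......##########....................
287 .......###..........######......................
288 .......##.......................................
289 ................................................
290 ................................................
291 ................................................
292 ................................................
293 ................................................
294 ................................................
295 ................................................
296 ................................................
297 ................................................
```

```bash
python3 - <<'E'
from h import *
s=cam('scene'); d=cam('top'); st=get_state(); print(st['position'],st['qpos'].round(4),st['width'],st['contact_force'])
q=R.from_quat(np.roll([-2.557e-4,.17548,.98448,-8e-4],-1)).as_matrix()
T=np.array([.1984,.5391,.1919]); print('start tips',proj(s,[T,T+q@[0,.043,-.013],T+q@[0,-.043,-.013]]).round(1).tolist())
im=cv2.imread('pics/scene0.png'); A=cv2.resize(im[125:185,95:155],(400,400),interpolation=cv2.INTER_CUBIC)
B=cv2.resize(s['pixels'][180:245,180:245],(400,400),interpolation=cv2.INTER_CUBIC)
cv2.imwrite('pics/g3.png',np.hstack([A,B]))
E
```

```text
[0.39764103 0.34954808 0.04262325] [ 5.896e-01  3.386e-01  1.824e+00  1.000e-04  9.793e-01 -9.804e-01] -4.8660450451684875e-05 [-0.06691756 -0.82017784 -0.02247296]
start tips [[136.9, 179.6], [135.3, 170.8], [137.1, 182.0]]
```

View pics/g3.png

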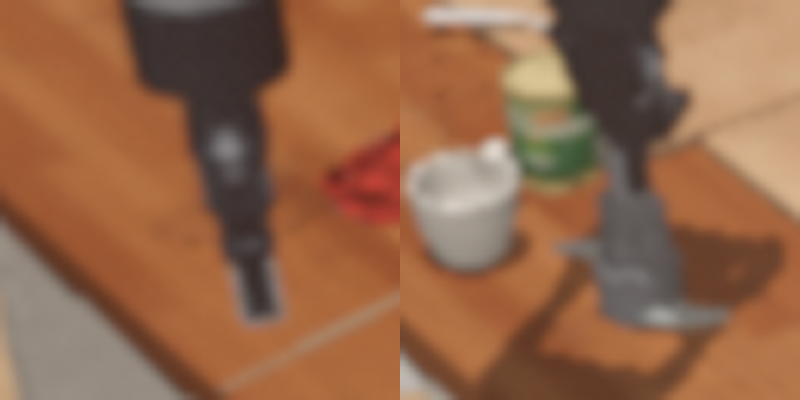

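Both at the start and now, the fingertip appears about 35–40 mm higher than the reported TCP. That puts the shut fingers just above the hub top, which is at z 0.08. I'll probe downward gently to measure this.

Request:
{"fn": "send_rows", "kwargs": {"increments": [{"gripper": 1,"linear": [0,0,-0.002],"delta_rot": [0,0,0]},{"gripper": 1,"linear": [0,0,-0.004],"delta_rot": [0,0,0]},{"gripper": 1,"linear": [0,0,-0.005],"delta_rot": [0,0,0]}]}}

```text
clock: 2.65
position: [0.3985, 0.3501, 0.0414]
ee_rot: [0.001, 0.0, 1.0, 0.001]
contact_force: [-4.9, -4.3, 30.5]
width: 0.0002
gripper_force: 15.5
```

Request:
{"fn": "send_rows", "kwargs": {"increments": [{"gripper": 1,"linear": [0,0,0.03],"delta_rot": [0,0,0]},{"gripper": -1,"linear": [0,0,0.03],"delta_rot": [0,0,0]},{"gripper": -1,"linear": [0,0,0.03],"delta_rot": [0,0,0]},{"gripper": -1,"linear": [0,0,0.03],"delta_rot": [0,0,0]},{"gripper": -1,"linear": [0,0,0.03],"delta_rot": [0,0,0]}]}}

```text
clock: 3.15
position: [0.3969, 0.3491, 0.0666]
ee_rot: [-0.001, 0.0, 1.0, -0.001]
contact_force: [-1.0, -1.4, 0.8]
width: 0.058
gripper_force: 0.0
```

```bash
python3 - <<'E'
from h import *
s=cam('scene'); d=cam('top'); st=get_state(); p=st['position'];print(p,st['width'],st['contact_force'])
for dz in(0,.0385):
  for sg in(1,-1):
    P=[p+[0,sg*.0425,dz+.013],p+[0,sg*.057,dz+.013]]; print(dz,sg,proj(s,P).round(1).tolist())
q=R.from_quat(np.roll([-2.557e-4,.17548,.98448,-8e-4],-1)).as_matrix()
T=np.array([.1984,.5391,.1919+.0385]); print('start tips',proj(s,[T,T+q@[0,.05,-.013],T+q@[0,-.05,-.013]]).round(1).tolist())
A=cv2.resize(s['pixels'][160:235,185:260],(500,500),interpolation=cv2.INTER_CUBIC)
B=cv2.resize(d['pixels'][255:315,185:245],(300,300),interpolation=cv2.INTER_CUBIC)
o=np.zeros((500,800,3),np.uint8);o[:,:500]=A;o[:300,500:]=B
cv2.imwrite('pics/g4.png',o)
E
```

```text
[0.39718933 0.34926235 0.06683756] 0.07229929961428563 [0.97351078 0.91862641 0.13478145]
0 1 [[211.8, 206.1], [209.8, 204.5]]
0 -1 [[224.3, 216.0], [226.4, 217.7]]
0.0385 1 [[210.8, 197.0], [208.7, 195.4]]
0.0385 -1 [[223.4, 206.7], [225.6, 208.5]]
start tips [[134.9, 169.8], [133.2, 160.1], [135.2, 172.9]]
```

View pics/g4.png

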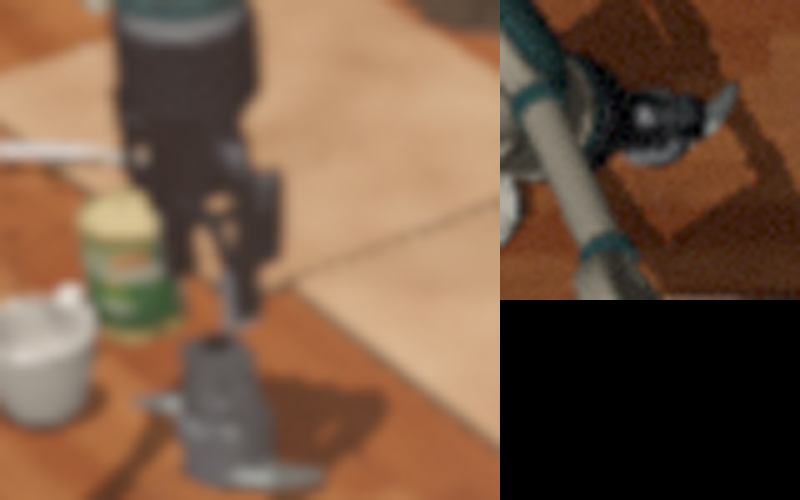

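The fingertips match a +38.5 mm z offset in the reported TCP: predicted (223,207), seen (221,209). The x and y positions agree. I'll descend again with this correction.

Request:
{"fn": "send_rows", "kwargs": {"increments": [{"gripper": -1,"linear": [0,0,0],"delta_rot": [0,0,0]},{"gripper": -1,"linear": [0.001,0.001,-0.03],"delta_rot": [0,0,0]},{"gripper": -1,"linear": [0.001,0.001,-0.062],"delta_rot": [0,0,0]},{"gripper": -1,"linear": [0.001,0.001,-0.062],"delta_rot": [0,0,0]},{"gripper": 1,"linear": [0.001,0.001,-0.062],"delta_rot": [0,0,0]},{"gripper": 1,"linear": [0.001,0.001,-0.062],"delta_rot": [0,0,0]},{"gripper": 1,"linear": [0.001,0.001,-0.062],"delta_rot": [0,0,0]},{"gripper": 1,"linear": [0.001,0.001,-0.062],"delta_rot": [0,0,0]}], "newtons": 60}}

```text
clock: 4.05
position: [0.3997, 0.3514, 0.0073]
ee_rot: [0.001, 0.0, 1.0, 0.001]
contact_force: [-0.9, -0.2, 3.1]
width: 0.0341
gripper_force: 56.8
```

Gripped: the opening is 34.1 mm, which matches the hub. Lifting.

Request:
{"fn": "send_rows", "kwargs": {"increments": [{"gripper": 1,"linear": [0,0,0.05],"delta_rot": [0,0,0]},{"gripper": 1,"linear": [0,0,0.1],"delta_rot": [0,0,0]},{"gripper": 1,"linear": [0,0,0.15],"delta_rot": [0,0,0]},{"gripper": 1,"linear": [0,0,0.2],"delta_rot": [0,0,0]},{"gripper": 1,"linear": [0.01,-0.04,0.215],"delta_rot": [0,0,-0.1]},{"gripper": 1,"linear": [0.02,-0.09,0.215],"delta_rot": [0,0,-0.2]},{"gripper": 1,"linear": [0.03,-0.14,0.215],"delta_rot": [0,0,-0.3]},{"gripper": 1,"linear": [0.03,-0.19,0.215],"delta_rot": [0,0,-0.4]}]}}

```text
clock: 4.85
position: [0.4295, 0.1609, 0.2213]
ee_rot: [0.001, 0.201, 0.98, 0.0]
contact_force: [0.9, 0.1, -1.6]
width: 0.0341
gripper_force: 58.4
```

Request:
{"fn": "send_rows", "kwargs": {"increments": [{"gripper": 1,"linear": [0.01,-0.05,0],"delta_rot": [0,0,-0.1]},{"gripper": 1,"linear": [0.02,-0.1,0],"delta_rot": [0,0,-0.2]},{"gripper": 1,"linear": [0.03,-0.15,0],"delta_rot": [0,0,-0.3]},{"gripper": 1,"linear": [0.04,-0.2,0],"delta_rot": [0,0,-0.4]},{"gripper": 1,"linear": [0.05,-0.25,0],"delta_rot": [0,0,-0.438]},{"gripper": 1,"linear": [0.06,-0.3,0],"delta_rot": [0,0,-0.438]},{"gripper": 1,"linear": [0.065,-0.34,0],"delta_rot": [0,0,-0.438]},{"gripper": 1,"linear": [0.07,-0.38,0],"delta_rot": [0,0,-0.438]}]}}

```text
clock: 5.65
position: [0.4984, -0.22, 0.2209]
ee_rot: [0.0, 0.408, 0.913, -0.0]
contact_force: [0.6, 1.0, -1.5]
width: 0.0339
gripper_force: 58.4
```

```bash
python3 - <<'E'
from h import *
st=get_state(); print(st['position'],st['qpos'].round(3),st['width'],st['contact_force'])
Y=R.from_quat(np.roll(st['ee_rot'],-1)).as_matrix()[:,1];print(np.degrees(np.arctan2(Y[1],Y[0])))
E
```

```text
[ 0.49840479 -0.2199522   0.22088029] [-0.543  0.215  1.519 -0.     1.407 -1.274] 0.03393140869537797 [ 0.56366498  0.967614   -1.52769007]
41.87172192605129
```

Request:
{"fn": "send_rows", "kwargs": {"increments": [{"gripper": 1,"linear": [0.006,-0.045,0],"delta_rot": [0,0,0]},{"gripper": 1,"linear": [0.006,-0.07,0],"delta_rot": [0,0,0]},{"gripper": 1,"linear": [0.006,-0.07,0],"delta_rot": [0,0,0]},{"gripper": 1,"linear": [0.006,-0.07,-0.035],"delta_rot": [0,0,0]},{"gripper": 1,"linear": [0.006,-0.07,-0.065],"delta_rot": [0,0,0]},{"gripper": 1,"linear": [0.006,-0.07,-0.065],"delta_rot": [0,0,0]}]}}

```text
clock: 6.25
position: [0.5014, -0.2842, 0.1518]
ee_rot: [-0.005, 0.407, 0.913, 0.001]
contact_force: [-1.0, 0.3, -1.8]
width: 0.0342
gripper_force: 58.4
```

Request:
{"fn": "send_rows", "kwargs": {"increments": [{"gripper": 1,"linear": [0,0,-0.004],"delta_rot": [0,0,0]},{"gripper": 1,"linear": [0,0,-0.008],"delta_rot": [0,0,0]},{"gripper": 1,"linear": [0,0,-0.012],"delta_rot": [0,0,0]},{"gripper": 1,"linear": [0,0,-0.012],"delta_rot": [0,0,0]}]}}

```text
clock: 6.65
position: [0.5056, -0.2878, 0.1448]
ee_rot: [0.001, 0.407, 0.913, -0.0]
contact_force: [-0.6, -1.2, 1.4]
width: 0.0341
gripper_force: 58.5
```

Request:
{"fn": "send_rows", "kwargs": {"increments": [{"gripper": 1,"linear": [0,0,-0.003],"delta_rot": [0,0,0]},{"gripper": 1,"linear": [0,0,-0.006],"delta_rot": [0,0,0]},{"gripper": 1,"linear": [0,0,-0.006],"delta_rot": [0,0,0]}]}}

```text
clock: 6.95
position: [0.505, -0.2897, 0.1386]
ee_rot: [0.001, 0.407, 0.913, -0.002]
contact_force: [-1.3, -5.5, 3.1]
width: 0.0341
gripper_force: 58.2
```

The tip has entered the bore, and a side force pushes toward -y. I'll shift slightly and continue down.

Request:
{"fn": "send_rows", "kwargs": {"increments": [{"gripper": 1,"linear": [0,-0.001,-0.002],"delta_rot": [0,0,0]},{"gripper": 1,"linear": [0,-0.0015,-0.004],"delta_rot": [0,0,0]},{"gripper": 1,"linear": [0,-0.0015,-0.006],"delta_rot": [0,0,0]}]}}

```text
clock: 7.25
position: [0.5051, -0.2913, 0.1335]
ee_rot: [0.002, 0.407, 0.913, -0.002]
contact_force: [-3.5, -5.4, 1.7]
width: 0.0342
gripper_force: 58.1
```

```bash
python3 -c "
from h import *
st=get_state();print(st['position'],st['contact_force'].round(1),st['moment'].round(2))"
```

```text
[ 0.50507286 -0.29132836  0.13348036] [-3.5 -5.4  1.7] [-1.31  0.6   0.09]
```

Request:
{"fn": "send_rows", "kwargs": {"increments": [{"gripper": 1,"linear": [-0.0005,-0.001,-0.003],"delta_rot": [0,0,0]},{"gripper": 1,"linear": [-0.001,-0.001,-0.006],"delta_rot": [0,0,0]},{"gripper": 1,"linear": [-0.001,-0.001,-0.01],"delta_rot": [0,0,0]},{"gripper": 1,"linear": [-0.001,-0.001,-0.01],"delta_rot": [0,0,0]}]}}

```text
clock: 7.65
position: [0.5044, -0.2914, 0.1215]
ee_rot: [0.001, 0.407, 0.913, -0.001]
contact_force: [1.0, -5.5, 1.4]
width: 0.0337
gripper_force: 58.0
```

```bash
python3 -c "
from h import *
st=get_state();print(st['position'],st['contact_force'].round(1),st['moment'].round(2))"
```

```text
[ 0.50443401 -0.29140797  0.12145292] [ 1.  -5.5  1.4] [-1.27 -0.07  0.08]
```

Request:
{"fn": "send_rows", "kwargs": {"increments": [{"gripper": 1,"linear": [0,-0.001,-0.005],"delta_rot": [0,0,0]},{"gripper": 1,"linear": [0,-0.001,-0.01],"delta_rot": [0,0,0]},{"gripper": 1,"linear": [0,-0.001,-0.015],"delta_rot": [0,0,0]},{"gripper": 1,"linear": [0,-0.001,-0.02],"delta_rot": [0,0,0]},{"gripper": 1,"linear": [0,-0.001,-0.025],"delta_rot": [0,0,0]},{"gripper": 1,"linear": [0,-0.001,-0.029],"delta_rot": [0,0,0]},{"gripper": 1,"linear": [0,-0.001,-0.029],"delta_rot": [0,0,0]}]}}

```text
clock: 8.35
position: [0.5045, -0.2914, 0.0918]
ee_rot: [0.001, 0.407, 0.913, -0.0]
contact_force: [2.3, -6.0, -1.3]
width: 0.0339
gripper_force: 57.8
```

Request:
{"fn": "send_rows", "kwargs": {"increments": [{"gripper": 1,"linear": [0,0,-0.002],"delta_rot": [0,0,0]},{"gripper": 1,"linear": [0,0,-0.004],"delta_rot": [0,0,0]}]}}

```text
clock: 8.55
position: [0.5051, -0.2917, 0.0911]
ee_rot: [0.002, 0.407, 0.913, -0.0]
contact_force: [-2.5, -0.7, 26.4]
width: 0.0342
gripper_force: 60.4
```

```bash
python3 -c "
from h import *
st=get_state();print(st['position'],st['contact_force'].round(1),st['moment'].round(2))"
```

```text
[ 0.5051132  -0.29165603  0.09111369] [-2.5 -0.7 26.4] [-0.53  0.66 -0.02]
```

Firm contact at z 0.091, which is the expected seated height of about 0.0905. I'll release, lift, and press the hub top with shut fingers to confirm.

Request:
{"fn": "send_rows", "kwargs": {"increments": [{"gripper": -0.3,"linear": [0,0,0.003],"delta_rot": [0,0,0]},{"gripper": -0.3,"linear": [0,0,0.003],"delta_rot": [0,0,0]},{"gripper": -0.3,"linear": [0,0,0.003],"delta_rot": [0,0,0]},{"gripper": -0.3,"linear": [0,0,0.04],"delta_rot": [0,0,0]},{"gripper": -0.3,"linear": [0,0,0.06],"delta_rot": [0,0,0]},{"gripper": 1,"linear": [0,0,0.06],"delta_rot": [0,0,0]},{"gripper": 1,"linear": [0,0,0.06],"delta_rot": [0,0,0]},{"gripper": 1,"linear": [0,0,0.06],"delta_rot": [0,0,0]}]}}

```text
clock: 9.35
position: [0.5026, -0.2899, 0.1469]
ee_rot: [-0.002, 0.407, 0.913, 0.001]
contact_force: [0.0, 0.3, -0.1]
width: 0.0121
gripper_force: 0.0
```

Request:
{"fn": "send_rows", "kwargs": {"increments": [{"gripper": 1,"linear": [0,0,0],"delta_rot": [0,0,0]},{"gripper": 1,"linear": [0,0,-0.01],"delta_rot": [0,0,0]},{"gripper": 1,"linear": [0,0,-0.015],"delta_rot": [0,0,0]},{"gripper": 1,"linear": [0,0,-0.018],"delta_rot": [0,0,0]},{"gripper": 1,"linear": [0,0,-0.021],"delta_rot": [0,0,0]},{"gripper": 1,"linear": [0,0,-0.022],"delta_rot": [0,0,0]}]}}

```text
clock: 9.95
position: [0.5035, -0.2908, 0.1262]
ee_rot: [-0.0, 0.407, 0.913, 0.0]
contact_force: [-0.6, -0.1, -0.6]
width: -0.0001
gripper_force: 0.0
```

Request:
{"fn": "send_rows", "kwargs": {"increments": [{"gripper": 1,"linear": [0,0,-0.002],"delta_rot": [0,0,0]},{"gripper": 1,"linear": [0,0,-0.002],"delta_rot": [0,0,0]}]}}

```text
clock: 10.15
position: [0.5042, -0.2913, 0.1255]
ee_rot: [0.001, 0.407, 0.913, -0.0]
contact_force: [-0.3, 1.3, 2.8]
width: -0.0004
gripper_force: 1.4
```

```bash
python3 - <<'E'
from h import *
st=get_state();print(st['position'],st['contact_force'].round(1))
d=cam('top');s=cam('scene')
# lid points recomputed; pixel masks of white lid in saved images
for n,c,box in(('top0',d,(295,355,222,268)),('scene0',s,(284,330,226,276))):
    im=cv2.imread(f'pics/{n}.png');hs=cv2.cvtColor(im,cv2.COLOR_BGR2HSV);x0,x1,y0,y1=box
    g=im[y0:y1,x0:x1].max(2); 
    print(n,box)
    for r in range(0,y1-y0): print(y0+r,''.join('@' if v>215 else '#' if v>195 else '+' if v>165 else '-' if v>130 else '.' for v in np.where(hs[y0+r,x0:x1,1]<70,g[r],0)))
E
```

```text
[ 0.50416861 -0.29132872  0.12546495] [-0.3  1.3  2.8]
top0 (295, 355, 222, 268)
222 .......................-----------++----.-...........--.....
223 .....................---++++++++++++++----...........--.....
224 ...................---+++++++++++++++++++---.........--.....
225 .......-..........--+++++++++++++++++++++++--........--.....
226 .......-........--+++++++++++++++++++++++++++-.......--.....
227 ......--.......--+++++++++++++++++++++++++++++-......--.....
228 ......--......--+++++++++++++++++++++++++++++++--.....-.....
229 ......--.....--+++++++++++++++++++++++++++++++++--....-.....
230 ......--.....-+++++++++++++++++++++++++++++++++++-....-.....
231 ......--....-++++++++++++++++++++++++++++++++++++--...-.....
232 ......--...--+++++++++++++++++++++++++++++++++++++-...-.....
233 .......-...-+++++++++++++++++++++++++++++++++++++++-..-.....
234 ..........-++++++++++++++++++++++++++++++++++++++++-........
235 ..........-++++++++++++++++++++++++++++++++++++++++-.---....
236 .......--.-+++++++++++++++++++++++++++++++++++++++++--++-...
237 ......-----+++++++++++++++++++++++++++++
[... 3848 characters left out ...]
@@@@@@@@@@@@@@@@#@@@@@@@@@@@@@@@#+-..
263 ..---++#@@@@@@@@@@@@@@@@@@@@@@@@@@@@@@@@@+-...
264 .....-+##@@@@@@@@@@@@@@@@@@@@@@@@@##@@@@+-....
265 ......-+##@@@@@@@@@@@@@@@@@@@@@@#++#@@@+--....
266 .......-++##@@@@@@@@@@@@@@@@@@@#++-+##+--.....
267 ........-++###@@@@@@@@@@@@@@##++----++--......
268 .........--++#####@@@@@@@@##++---..-++-.......
269 ...........--++++#######++++----..--+-........
270 .............----+++++++-----....--+--........
271 ................----------......--+--.........
272 ................................-++--........+
273 ...................-...........--+-........+++
274 ..................----........--+-......---+++
275 ...................----......--+-......--+++++
```

Contact at z 0.1255 confirms the blade is fully seated. Next, the lid pose from the marked points by least squares, with the tilt fixed at 35°.

```bash
cat > lid.py <<'E'
from h import *
from scipy.optimize import least_squares
d=cam('top');s=cam('scene')
L=lambda *p:np.array(p,float)
obs=[(d,L(0,0,0)+[.084,0,.0035],(300.2,242.3)),(d,L(-.084,0,.0035),(351.3,241)),(s,L(-.084,0,.0035),(325,261.5)),
(d,L(.055,0,.064),(310,249.8)),(d,L(-.055,0,.064),(344.8,249)),(s,L(.055,0,.064),(290,236.3)),(s,L(-.055,0,.064),(312,249.5))]
def Rl(yaw,t=np.radians(35)):
    z=L(-np.sin(t),0,np.cos(t));x=L(0,1,0);y=np.cross(z,x);return R.from_euler('z',yaw).as_matrix()@np.c_[x,y,z]
def f(q): return np.concatenate([(proj(c,[q[:3]+Rl(q[3])@p])[0]-u) for c,p,u in obs])
r=least_squares(f,[.51,-.02,.07,.04],x_scale=[.1,.1,.1,1],loss='soft_l1')
q=r.x;print(q.round(4),'yaw deg',np.degrees(q[3]));print(f(q).reshape(-1,2).round(1).tolist())
print('handle grip point',q[:3]+Rl(q[3])@L(0,0,.053),'lid low edge',q[:3]+Rl(q[3])@L(0,.0735,0),'axes z',Rl(q[3])[:,2].round(3))
for P in ([q[:3]+Rl(q[3])@L(.0735*np.cos(a),.0735*np.sin(a),0) for a in (np.pi/2,-np.pi/2)],): print('edge low/high top',proj(d,P).round(1).tolist(),'scene',proj(s,P).round(1).tolist())
E
python3 lid.py
```

```text
[ 0.5166 -0.0228  0.0624  0.0153] yaw deg 0.8765392239054547
[[0.6, -0.1], [0.4, -0.8], [0.8, 0.8], [-0.7, 1.0], [-0.9, 0.5], [-0.0, -2.0], [-0.1, 0.2]]
handle grip point [ 0.48620905 -0.0232686   0.10581636] lid low edge [ 0.45640442 -0.02372461  0.02024344] axes z [-0.574 -0.009  0.819]
edge low/high top [[327.0, 259.9], [325.4, 220.6]] scene [[295.1, 268.0], [323.2, 233.6]]
```

Request:
{"fn": "send_rows", "kwargs": {"increments": [{"gripper": 1,"linear": [0,0,0.05],"delta_rot": [0,0,0]},{"gripper": -1,"linear": [0,0,0.1],"delta_rot": [0,0,0]},{"gripper": -1,"linear": [0,0,0.13],"delta_rot": [0,0,0]}]}}

```text
clock: 10.65
position: [0.5046, -0.2916, 0.2582]
ee_rot: [0.002, 0.407, 0.913, -0.0]
contact_force: [0.3, -0.5, 0.6]
width: 0.0286
gripper_force: 0.0
```

Request:
{"fn": "send_rows", "kwargs": {"increments": [{"gripper": -1,"linear": [-0.01,0.04,0],"delta_rot": [0,0,-0.1]},{"gripper": -1,"linear": [-0.025,0.09,0],"delta_rot": [0,0,-0.25]},{"gripper": -1,"linear": [-0.04,0.14,-0.01],"delta_rot": [0,0,-0.4]},{"gripper": -1,"linear": [-0.055,0.19,-0.02],"delta_rot": [0,0,-0.55]},{"gripper": -1,"linear": [-0.065,0.23,-0.03],"delta_rot": [0,0,-0.705]},{"gripper": -1,"linear": [-0.075,0.268,-0.03],"delta_rot": [0,0,-0.705]},{"gripper": -1,"linear": [-0.075,0.268,-0.03],"delta_rot": [0,0,-0.705]},{"gripper": -1,"linear": [-0.075,0.268,-0.03],"delta_rot": [0,0,-0.705]}]}}

```text
clock: 11.45
position: [0.4284, -0.0223, 0.2247]
ee_rot: [0.0, 0.696, 0.718, -0.0]
contact_force: [-0.2, -0.1, 1.1]
width: 0.0853
gripper_force: 0.0
```

Request:
{"fn": "send_rows", "kwargs": {"increments": [{"gripper": -1,"linear": [0,0,0],"delta_rot": [0.0032,-0.122,0]},{"gripper": -1,"linear": [0,0,0],"delta_rot": [0.0064,-0.244,0]},{"gripper": -1,"linear": [0,0,0],"delta_rot": [0.0096,-0.366,0]},{"gripper": -1,"linear": [0.01,0,-0.03],"delta_rot": [0.0128,-0.488,0]},{"gripper": -1,"linear": [0.03,0,-0.06],"delta_rot": [0.016,-0.611,0]},{"gripper": -1,"linear": [0.032,0,-0.085],"delta_rot": [0.016,-0.611,0]},{"gripper": -1,"linear": [0.032,0,-0.085],"delta_rot": [0.016,-0.611,0]},{"gripper": -1,"linear": [0.032,0,-0.085],"delta_rot": [0.016,-0.611,0]}]}}

```text
clock: 12.25
position: [0.4615, -0.0243, 0.1403]
ee_rot: [0.21, 0.666, 0.683, 0.215]
contact_force: [1.1, -0.2, 0.4]
width: 0.0855
gripper_force: 0.0
```

```bash
python3 - <<'E'
from h import *
d=cam('top');s=cam('scene');st=get_state();p=st['position'];M=R.from_quat(np.roll(st['ee_rot'],-1)).as_matrix()
print(p.round(4),M.round(3).tolist(),st['width'],st['qpos'].round(2))
As=s['pixels'].copy();Ad=d['pixels'].copy()
imgs=[]
for c,im,box in((s,As,(270,190,80)),(d,Ad,(286,200,80))):
    x,y,w=box;k=5;A=cv2.resize(im[y:y+w,x:x+w],(w*k,w*k),interpolation=cv2.INTER_CUBIC)
    for off,col in((np.array([0,0,.0385]),(0,0,255)),(-.0385*M[:,2],(255,0,0))):
        for sg in(1,-1):
            P=p+off+M@[0,sg*.0425,-.013]; u=(proj(c,[P])[0]-[x,y]+.5)*k; cv2.circle(A,tuple(int(v) for v in u),4,col,1); print(col,(u/k+[x,y]).round(1))
    imgs.append(A)
cv2.imwrite('pics/last.png',np.hstack(imgs))
E
```

```text
[ 0.4631 -0.0245  0.1422] [[-0.026, 0.817, 0.577], [1.0, 0.023, 0.013], [-0.003, 0.577, -0.817]] 0.08536817886661992 [-0.43 -0.14  2.32  0.59  0.47 -0.92]
(0, 0, 255) [304.1 214.6]
(0, 0, 255) [286.8 235.8]
(255, 0, 0) [298.6 219. ]
(255, 0, 0) [281.2 240.4]
(0, 0, 255) [327.  243.7]
(0, 0, 255) [328.2 268.2]
(255, 0, 0) [327.3 251.4]
(255, 0, 0) [328.6 275.6]
```

View pics/last.png

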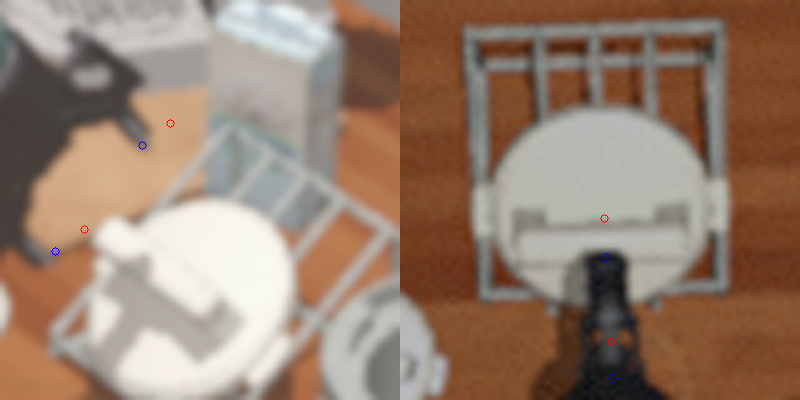

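The blue marks, which assume the offset runs along the tool axis, sit on the fingertips at about (142,145) in the scene crop and (605,257) in the top crop. So the reported TCP is 38.5 mm beyond the real tips. I'll approach the handle along the lid's normal.

Request:
{"fn": "send_rows", "kwargs": {"increments": [{"gripper": -1,"linear": [0.0285,0.0005,-0.042],"delta_rot": [0,0,0]},{"gripper": -1,"linear": [0.0455,0.001,-0.068],"delta_rot": [0,0,0]},{"gripper": -1,"linear": [0.0565,0.001,-0.084],"delta_rot": [0,0,0]},{"gripper": -1,"linear": [0.0565,0.001,-0.084],"delta_rot": [0,0,0]},{"gripper": -1,"linear": [0.0565,0.001,-0.084],"delta_rot": [0,0,0]}], "newtons": 40}}

```text
clock: 12.85
position: [0.5199, -0.0222, 0.0566]
ee_rot: [0.211, 0.665, 0.683, 0.216]
contact_force: [0.5, 0.7, 0.7]
width: 0.0854
gripper_force: 0.0
```

```bash
python3 -c "
from h import *
st=get_state();print(st['position'].round(4),st['contact_force'].round(1),st['qpos'].round(2))"
```

```text
[ 0.5199 -0.0222  0.0566] [0.5 0.7 0.7] [-0.34  0.13  2.38  1.33  0.21 -1.63]
```

Request:
{"fn": "send_rows", "kwargs": {"increments": [{"gripper": 1,"linear": [0,0,0],"delta_rot": [0,0,0]},{"gripper": 1,"linear": [0,0,0],"delta_rot": [0,0,0]},{"gripper": 1,"linear": [0,0,0],"delta_rot": [0,0,0]},{"gripper": 1,"linear": [0,0,0],"delta_rot": [0,0,0]},{"gripper": 1,"linear": [0,0,0],"delta_rot": [0,0,0]},{"gripper": 1,"linear": [0,0,0],"delta_rot": [0,0,0]}]}}

```text
clock: 13.45
position: [0.5202, -0.0221, 0.0589]
ee_rot: [0.212, 0.665, 0.682, 0.218]
contact_force: [0.8, 1.4, 10.2]
width: 0.0234
gripper_force: 41.1
```

```bash
python3 -c "
from h import *
st=get_state();print(st['position'].round(4),st['contact_force'].round(1),st['moment'].round(2),st['qpos'].round(2),st['width'],st['gripper_force'])"
```

```text
[ 0.5202 -0.0221  0.0589] [ 0.8  1.4 10.2] [ 0.37 -0.67 -0.02] [-0.34  0.12  2.38  1.33  0.22 -1.63] 0.023394157965146548 41.07243776321411
```

Handle gripped at 23.4 mm. Retreating along the lid's normal.

Request:
{"fn": "send_rows", "kwargs": {"increments": [{"gripper": 1,"linear": [0,0,0],"delta_rot": [0,0,0]},{"gripper": 1,"linear": [-0.0115,0,0.0164],"delta_rot": [0,0,0]},{"gripper": 1,"linear": [-0.023,0,0.0328],"delta_rot": [0,0,0]},{"gripper": 1,"linear": [-0.034,0,0.05],"delta_rot": [0,0,0]},{"gripper": 1,"linear": [-0.046,0,0.07],"delta_rot": [0,0,0]},{"gripper": 1,"linear": [-0.046,0,0.11],"delta_rot": [0,0,0]},{"gripper": 1,"linear": [-0.046,0,0.15],"delta_rot": [0,0,0]},{"gripper": 1,"linear": [-0.046,0,0.19],"delta_rot": [0,0,0]}], "newtons": 70}}

```text
clock: 14.25
position: [0.4693, -0.0218, 0.2466]
ee_rot: [0.21, 0.666, 0.683, 0.215]
contact_force: [1.1, 0.8, -1.7]
width: 0.0231
gripper_force: 70.5
```

```bash
python3 -c "
from h import *
st=get_state();print(st['position'].round(4),R.from_quat(np.roll(st['ee_rot'],-1)).as_matrix().round(3).tolist(),st['contact_force'].round(1),st['moment'].round(2),st['qpos'].round(2),st['width'],st['gripper_force'])"
```

```text
[ 0.4693 -0.0218  0.2466] [[-0.026, 0.82, 0.572], [1.0, 0.022, 0.014], [-0.001, 0.572, -0.82]] [ 1.1  0.8 -1.7] [-0.02  0.32 -0.06] [-0.41 -0.26  2.09  0.35  0.77 -0.62] 0.023111328407886787 70.53650379180908
```

Request:
{"fn": "send_rows", "kwargs": {"increments": [{"gripper": 1,"linear": [0,0,0.01],"delta_rot": [-0.0032,0.122,0]},{"gripper": 1,"linear": [0,0,0.015],"delta_rot": [-0.0064,0.244,0]},{"gripper": 1,"linear": [0,-0.03,0.015],"delta_rot": [-0.0096,0.366,0]},{"gripper": 1,"linear": [0.005,-0.07,0.015],"delta_rot": [-0.0128,0.488,0]},{"gripper": 1,"linear": [0.01,-0.11,0.015],"delta_rot": [-0.016,0.611,0]},{"gripper": 1,"linear": [0.02,-0.155,0.015],"delta_rot": [-0.016,0.611,0]},{"gripper": 1,"linear": [0.03,-0.2,0.015],"delta_rot": [-0.016,0.611,0]},{"gripper": 1,"linear": [0.035,-0.24,0.015],"delta_rot": [-0.016,0.611,0]}]}}

```text
clock: 15.05
position: [0.5065, -0.2641, 0.2597]
ee_rot: [-0.001, 0.698, 0.716, -0.0]
contact_force: [0.7, 0.7, -2.1]
width: 0.023
gripper_force: 70.5
```

Request:
{"fn": "send_rows", "kwargs": {"increments": [{"gripper": 1,"linear": [0,-0.03,0],"delta_rot": [0,0,-0.065]},{"gripper": 1,"linear": [0,-0.03,0],"delta_rot": [0,0,-0.131]},{"gripper": 1,"linear": [0,-0.03,0],"delta_rot": [0,0,-0.131]}]}}

```text
clock: 15.35
position: [0.5054, -0.2928, 0.2598]
ee_rot: [-0.001, 0.744, 0.669, -0.0]
contact_force: [0.5, -0.7, -2.4]
width: 0.0229
gripper_force: 70.5
```

```bash
cat > lug.py <<'E'
from h import *
d=cam('top');st=get_state();p=st['position'];M=R.from_quat(np.roll(st['ee_rot'],-1)).as_matrix()
print(p.round(4),M.round(3).tolist(),st['contact_force'].round(1),st['moment'].round(2),st['qpos'].round(2),st['width'])
u=proj(d,[p+[0,0,.0055+.007]])[0].round().astype(int);print('centre px',u)
im=d['pixels'];hs=cv2.cvtColor(im,cv2.COLOR_BGR2HSV);x0,y0=u-34
for r in range(y0,y0+68): print(r,''.join('@' if v>190 else '#' if v>165 else '+' if v>140 else '-' if v>110 else '.' for v in np.where(hs[r,x0:x0+68,1]<70,im[r,x0:x0+68].max(1),0)))
print('x0',x0)
E
python3 lug.py
```

```text
[ 0.5055 -0.292   0.2601] [[0.104, 0.995, -0.001], [0.995, -0.104, 0.001], [0.001, -0.001, -1.0]] [ 0.   0.3 -1.3] [ 0.02 -0.   -0.01] [-0.64  0.26  1.36  0.    1.52 -0.54] 0.022699900814964577
centre px [421 233]
199 ................................................------+-...-++++++++
200 ...............................................---------..--++++++++
201 ...............................................--------..--+++++++++
202 ..............................................--------...--+++++++++
203 ..............................................-------...--+-++++++++
204 ..............................................------...------+-+++++
205 ...............................................----....---------++++
206 ................................................-.....-----------+++
207 ......................................................-------------+
208 .......................------.........................--------------
209 .....................--------..........................-------------
210 .............................--.--.......................-----------
211 ......
[... 3384 characters left out ...]
#############++++++--...............
258 .......----------------+---+++++########+++++++++++-................
259 ......--++------++++++++----..--++++++++---+++++++-................-
260 ......-+++-----++++++++----------+++-----+++++++-.................--
261 .....-++++-+---++++++++++++++++++++----++++++++-..................--
262 ....--++++++--++++++++++++++++++++++++++++++++-..................--+
263 ....-++++++---++++++++++++++++-+++++++++++++--..................--++
264 ...-+++++++-..-+++++++++++++++++++++++++++--....................--++
265 ..-+++++++-.....--++++++++++++++++++++++--.....................--+++
266 ..++++++++-........--+++++++++++++++----......................---+++
x0 387
```

Request:
{"fn": "send_rows", "kwargs": {"increments": [{"gripper": 1,"linear": [-0.001,0.0005,-0.03],"delta_rot": [0,0,0]},{"gripper": 1,"linear": [-0.001,0.0005,-0.055],"delta_rot": [0,0,0]},{"gripper": 1,"linear": [-0.001,0.0005,-0.068],"delta_rot": [0,0,0]},{"gripper": 1,"linear": [-0.001,0.0005,-0.074],"delta_rot": [0,0,0]},{"gripper": 1,"linear": [-0.001,0.0005,-0.078],"delta_rot": [0,0,0]},{"gripper": 1,"linear": [-0.001,0.0005,-0.08],"delta_rot": [0,0,0]}]}}

```text
clock: 16.0
position: [0.5057, -0.2916, 0.1814]
ee_rot: [0.001, 0.743, 0.67, 0.0]
contact_force: [-0.0, 0.5, -2.3]
width: 0.0232
gripper_force: 70.5
```

```bash
cat > st.py <<'E'
from h import *
st=get_state();M=R.from_quat(np.roll(st['ee_rot'],-1)).as_matrix()
print(st['position'].round(4),'yaw',np.degrees(np.arctan2(M[1,1],M[0,1])).round(1),'z',M[:,2].round(3),'F',st['contact_force'].round(1),'M',st['moment'].round(2),'w',st['width'].round(4),'t',st['clock'])
E
python3 st.py; python3 -c "
from h import *
print(proj(cam('top'),[[.5055,-.292,.2726],[.5055+.084*.104,-.292+.084*.995,.2691],[.5055-.084*.104,-.292-.084*.995,.2691]]))"
```

```text
[[420.96406896 233.24106693]
 [391.09982141 231.09619492]
 [450.46533784 235.73433139]]Traceback (most recent call last):
  File "st.py", line 3, in <module>
    print(st['position'].round(4),'yaw',np.degrees(np.arctan2(M[1,1],M[0,1])).round(1),'z',M[:,2].round(3),'F',st['contact_force'].round(1),'M',st['moment'].round(2),'w',st['width'].round(4),'t',st['clock'])
                                                                                                                                                                          ^^^^^^^^^^^^^^^^^
AttributeError: 'float' object has no attribute 'round'
```

The predicted lug tips match what the mask shows, so the lid is centred in the hand. Lowering slowly.

Request:
{"fn": "send_rows", "kwargs": {"increments": [{"gripper": 1,"linear": [-0.001,0,-0.002],"delta_rot": [0,0,0]},{"gripper": 1,"linear": [-0.001,0,-0.004],"delta_rot": [0,0,0]},{"gripper": 1,"linear": [-0.001,0,-0.006],"delta_rot": [0,0,0]},{"gripper": 1,"linear": [-0.001,0,-0.007],"delta_rot": [0,0,0]}]}}

```text
clock: 16.45
position: [0.5041, -0.2915, 0.1736]
ee_rot: [0.0, 0.743, 0.669, 0.0]
contact_force: [-0.2, -0.9, -2.8]
width: 0.0232
gripper_force: 70.5
```

```bash
sed -i "s/st\['width'\].round(4)/st['width']/" st.py; python3 st.py
```

```text
[ 0.5041 -0.2915  0.1736] yaw -6.0 z [ 0.  0. -1.] F [-0.2 -0.9 -2.8] M [ 0.04  0.02 -0.07] w 0.023208922972020943 t 16.45
```

Request:
{"fn": "send_rows", "kwargs": {"increments": [{"gripper": 1,"linear": [0,0,-0.002],"delta_rot": [0,0,0]},{"gripper": 1,"linear": [0,0,-0.004],"delta_rot": [0,0,0]},{"gripper": 1,"linear": [0,0,-0.006],"delta_rot": [0,0,0]},{"gripper": 1,"linear": [0,0,-0.007],"delta_rot": [0,0,0]}]}}

```text
clock: 16.85
position: [0.5041, -0.2919, 0.1693]
ee_rot: [0.001, 0.743, 0.669, -0.0]
contact_force: [-5.3, 1.0, 14.2]
width: 0.0232
gripper_force: 72.7
```

```bash
python3 st.py
```

```text
[ 0.5041 -0.2919  0.1693] yaw -6.0 z [ 0.001 -0.002 -1.   ] F [-5.3  1.  14.2] M [ 0.56  0.44 -0.02] w 0.023164940725254927 t 16.85
```

Contact came at ledge height; on the lip it would have been 15 mm higher. I'll ease the load and turn clockwise.

Request:
{"fn": "send_rows", "kwargs": {"increments": [{"gripper": 1,"linear": [0.0005,0,0.002],"delta_rot": [0,0,0]},{"gripper": 1,"linear": [0.0005,0,0.002],"delta_rot": [0,0,-0.12]},{"gripper": 1,"linear": [0.0005,0,0.002],"delta_rot": [0,0,-0.24]},{"gripper": 1,"linear": [0.0005,0,0.002],"delta_rot": [0,0,-0.36]},{"gripper": 1,"linear": [0.0005,0,0.002],"delta_rot": [0,0,-0.48]},{"gripper": 1,"linear": [0.0005,0,0.002],"delta_rot": [0,0,-0.6]},{"gripper": 1,"linear": [0.0005,0,0.002],"delta_rot": [0,0,-0.6]}]}}

```text
clock: 17.55
position: [0.5056, -0.2913, 0.1695]
ee_rot: [0.001, 0.907, 0.42, 0.001]
contact_force: [0.4, 1.2, 2.6]
width: 0.0226
gripper_force: 71.0
```

```bash
python3 st.py
```

```text
[ 0.5056 -0.2913  0.1695] yaw -40.3 z [ 0.002 -0.    -1.   ] F [0.4 1.2 2.6] M [ 0.21 -0.33  0.05] w 0.022641017593813536 t 17.55
```

Request:
{"fn": "send_rows", "kwargs": {"increments": [{"gripper": 1,"linear": [-0.0005,0,0],"delta_rot": [0,0,-0.14]},{"gripper": 1,"linear": [-0.0005,0,0],"delta_rot": [0,0,-0.28]},{"gripper": 1,"linear": [-0.0005,0,0],"delta_rot": [0,0,-0.42]},{"gripper": 1,"linear": [-0.0005,0,0],"delta_rot": [0,0,-0.56]},{"gripper": 1,"linear": [-0.0005,0,0],"delta_rot": [0,0,-0.66]},{"gripper": 1,"linear": [-0.0005,0,0],"delta_rot": [0,0,-0.74]},{"gripper": 1,"linear": [-0.0005,0,0],"delta_rot": [0,0,-0.77]}]}}

```text
clock: 18.25
position: [0.5055, -0.2908, 0.1695]
ee_rot: [-0.0, 0.999, 0.049, 0.001]
contact_force: [1.9, 2.9, 3.1]
width: 0.0231
gripper_force: 70.9
```

```bash
python3 st.py
```

```text
[ 0.5055 -0.2908  0.1695] yaw -84.3 z [ 0.003  0.    -1.   ] F [1.9 2.9 3.1] M [ 0.36 -0.44  0.31] w 0.02306502046161675 t 18.25
```

Request:
{"fn": "send_rows", "kwargs": {"increments": [{"gripper": 1,"linear": [0,0,0],"delta_rot": [0,0,-0.03]},{"gripper": 1,"linear": [0,0,0],"delta_rot": [0,0,-0.06]},{"gripper": 1,"linear": [0,0,0],"delta_rot": [0,0,-0.06]}]}}

```text
clock: 18.55
position: [0.5053, -0.2916, 0.1694]
ee_rot: [0.001, 1.0, 0.021, 0.001]
contact_force: [2.2, 1.0, 3.4]
width: 0.0232
gripper_force: 71.2
```

```bash
python3 st.py
```

```text
[ 0.5053 -0.2916  0.1694] yaw -87.6 z [ 0.002 -0.001 -1.   ] F [2.2 1.  3.4] M [ 0.14 -0.45  1.14] w 0.02323613530383827 t 18.55
```

Request:
{"fn": "send_rows", "kwargs": {"increments": [{"gripper": 1,"linear": [0,0,0],"delta_rot": [0,0,-0.03]},{"gripper": 1,"linear": [0,0,0],"delta_rot": [0,0,-0.05]},{"gripper": 1,"linear": [0,0,0],"delta_rot": [0,0,-0.05]}]}}

```text
clock: 18.85
position: [0.5043, -0.2916, 0.1693]
ee_rot: [0.0, 1.0, -0.006, 0.0]
contact_force: [-0.0, 1.3, 5.4]
width: 0.0232
gripper_force: 88.3
```

```bash
python3 st.py
```

```text
[ 0.5043 -0.2916  0.1693] yaw -90.7 z [ 0.    -0.001 -1.   ] F [-0.   1.3  5.4] M [ 0.18 -0.03  1.04] w 0.02321391689845573 t 18.85
```

The moment has plateaued near 1 N m while the pads twist on the bar, so the stop seems reached. I'll back the tool off by that twist and pull up lightly to check that the lugs are under the lip.

Request:
{"fn": "send_rows", "kwargs": {"increments": [{"gripper": 1,"linear": [0,0,0],"delta_rot": [0,0,0.05]},{"gripper": 1,"linear": [0,0,0.005],"delta_rot": [0,0,0.05]},{"gripper": 1,"linear": [0,0,0.008],"delta_rot": [0,0,0.05]},{"gripper": 1,"linear": [0,0,0.008],"delta_rot": [0,0,0.05]}]}}

```text
clock: 19.25
position: [0.5024, -0.291, 0.1715]
ee_rot: [-0.002, 1.0, 0.018, -0.003]
contact_force: [3.3, -3.6, -24.3]
width: 0.023
gripper_force: 71.8
```

```bash
python3 st.py
```

```text
[ 0.5024 -0.291   0.1715] yaw -87.9 z [-0.006  0.003 -1.   ] F [  3.3  -3.6 -24.3] M [-0.59 -0.6   0.8 ] w 0.022998854243093787 t 19.25
```

The lip holds the lid down. I'll lower, release and retreat.

Request:
{"fn": "send_rows", "kwargs": {"increments": [{"gripper": 1,"linear": [0,0,-0.008],"delta_rot": [0,0,0]},{"gripper": 1,"linear": [0,0,-0.008],"delta_rot": [0,0,0]},{"gripper": -1,"linear": [0,0,-0.007],"delta_rot": [0,0,0]},{"gripper": -1,"linear": [0,0,-0.007],"delta_rot": [0,0,0]},{"gripper": -1,"linear": [0,0,-0.007],"delta_rot": [0,0,0]},{"gripper": -1,"linear": [0,0,-0.007],"delta_rot": [0,0,0]},{"gripper": -1,"linear": [0,0,0.04],"delta_rot": [0,0,0]},{"gripper": -1,"linear": [0,0,0.08],"delta_rot": [0,0,0]}]}}

```text
clock: 20.05
position: [0.5037, -0.291, 0.2572]
ee_rot: [-0.001, 1.0, 0.018, -0.001]
contact_force: [0.7, -1.7, 0.1]
width: 0.0856
gripper_force: 0.0
```

Request:
{"fn": "send_rows", "kwargs": {"increments": [{"gripper": -1,"linear": [-0.04,0.04,0.03],"delta_rot": [0,0,0]},{"gripper": -1,"linear": [-0.08,0.08,0.04],"delta_rot": [0,0,0]},{"gripper": -1,"linear": [-0.1,0.12,0.04],"delta_rot": [0,0,0]},{"gripper": -1,"linear": [-0.12,0.16,0.04],"delta_rot": [0,0,0]},{"gripper": -1,"linear": [-0.14,0.2,0.04],"delta_rot": [0,0,0]},{"gripper": -1,"linear": [-0.14,0.24,0.04],"delta_rot": [0,0,0]},{"gripper": -1,"linear": [-0.14,0.28,0.04],"delta_rot": [0,0,0]}]}}

```text
clock: 20.75
position: [0.363, -0.0098, 0.2974]
ee_rot: [0.0, 1.0, 0.018, 0.001]
contact_force: [1.7, -0.5, -0.0]
width: 0.0854
gripper_force: 0.0
```

```bash
python3 st.py; python3 - <<'E'
from h import *
d=cam('top');im=d['pixels']
C=(.5045,-.2915)
def rect(z,half,n):
    g=np.linspace(half,-half,n); X,Y=np.meshgrid(g+C[0],g+C[1],indexing='ij')
    uv=proj(d,np.c_[X.ravel(),Y.ravel(),np.full(X.size,z)]).astype(np.float32)
    return cv2.remap(im,uv[:,0].reshape(n,n),uv[:,1].reshape(n,n),cv2.INTER_CUBIC)
A=rect(.2,.1,66)
hs=cv2.cvtColor(A,cv2.COLOR_BGR2HSV)
for r in range(66): print(f'{r:2d}',''.join('@' if v>200 else '#' if v>180 else '+' if v>150 else '-' if v>110 else '.' for v in np.where(hs[r,:,1]<70,A[r].max(1),0)))
E
```

```text
[ 0.363  -0.0098  0.2974] yaw -88.0 z [ 0.002 -0.    -1.   ] F [ 1.7 -0.5 -0. ] M [ 0.02 -0.04  0.  ] w 0.08542205263449738 t 20.75
 0 ..................................................................
 1 ..................................................................
 2 ..................................................................
 3 ..................................................................
 4 ..........................------------............................
 5 .......................--------+-+--------........................
 6 ....................----++------+-++--+-----......................
 7 ..................------+++---------++++++++--....................
 8 ................---++------------------++++++---..................
 9 ...............---+++--------------------+++++---.................
10 ..............--+++----------+++++++--------++++---...............
11 .............----+-------++++++++++++++-------++----..............
12 ...........-----------++++++++++++++++++++-------+---.............
13 ...........---------++++++#++--+++++++++++++-----++---.
[... 2951 characters left out ...]

56 ..............--++++++------++++++++++-----+++++--................
57 ...............--+++++++++--++++++++++---++++++--.................
58 ................--+++++++++++++++++++++++++++---..................
59 ..................---++++++++++++++++++++++---....................
60 ....................----+++++++++++++++++--.......................
61 .......................----+++++++++-----.........................
62 ...........................-----------............................
63 ..................................................................
64 ..................................................................
65 ..................................................................
```

The lid sits flat and centred on the collar, with its handle at about 3°. That is the processor's yaw, and the angle where the turning moment jumped. It held against the upward pull. Handing in.

```bash
python3 -c "
from rig import sign_off
print(sign_off())"
```

```text
the job is handed in; nothing more can be done
None
```

The blade is fully down on the drive shaft, and the lid is on the bowl, turned clockwise to its stop and held under the lip; I handed the job in with the robot clock at about 21 s of the 61 s allowed, and sign-off gave no verdict.

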